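# Lids back on the washed pots

## Task

The washed pots on the stall's counter stand open and their lids lie in one stack: take the stack apart from the top, one lid at a time, and lay each lid flat and fully home on the pot it fits before you take the next. Press the rectangular lid, the last one, down onto its box until both spring catches snap over it. Leave the oyster knife and the sauce dish where they are.

Things in the scene. Friction and masses are not known exactly. Their poses are not given: they have to be found in the camera images.
- lid_small: small round steel lid: flat disc 70 mm across, 5 thick; below it a hollow tapered collar 26 mm deep, 46 mm across at the disc, 36 at its open lower edge; on top a black upright knob, 20 mm across, 22 high. Origin: centre of the collar's lower edge, z up: disc at 26 to 31 mm, knob at 31 to 53. Starts at the top of the stack, its collar over the knob of the lid below: lift straight up over 25 mm.
- lid_medium: medium round steel lid: flat disc 94 mm across, 5 thick; below it a hollow tapered collar 26 mm deep, 70 mm across at the disc, 56 at its open lower edge; on top a black upright knob, 20 mm across, 22 high. Origin: centre of the collar's lower edge, z up: disc at 26 to 31 mm, knob at 31 to 53. Starts second in the stack, its collar over the knob of the lid below: lift straight up over 25 mm.
- lid_large: large round steel lid: flat disc 118 mm across, 5 thick; below it a hollow tapered collar 26 mm deep, 94 mm across at the disc, 80 at its open lower edge; on top a black upright knob, 20 mm across, 22 high. Origin: centre of the collar's lower edge, z up: disc at 26 to 31 mm, knob at 31 to 53. Starts third in the stack, its collar over the grip bar of the lid below: lift straight up over 25 mm.
- lid_clip: rectangular steel lid, bottom of the stack, on the counter: plate 150 x 102 x 5 mm; below it a hollow tapered collar 26 mm deep, 136 x 86 mm at the plate, 122 x 72 at its lower edge; on top a black grip bar 50 long (along x), 18 wide, 22 high. Origin: centre of the collar's lower edge; x along the long side, z up: plate at 26 to 31 mm, bar at 31 to 53. Fits its box either way round.
- pot_small: small round open steel pot, fixed to the counter: 60 mm across outside, mouth 54 mm, 55 mm high, two tiny ears below the rim. Origin: centre of its underside, z up. Its lid is home with the disc flat on the rim: lid origin 29 mm above the pot's origin, 4 mm of side play.
- pot_medium: medium round open steel pot, fixed to the counter: 84 mm across outside, mouth 78 mm, 65 mm high, two tiny ears below the rim. Origin: centre of its underside, z up. Its lid is home with the disc flat on the rim: lid origin 39 mm above the pot's origin, 4 mm of side play.
- pot_large: large round open steel pot, fixed to the counter: 108 mm across outside, mouth 102 mm, 75 mm high, two tiny ears below the rim. Origin: centre of its underside, z up. Its lid is home with the disc flat on the rim: lid origin 49 mm above the pot's origin, 4 mm of side play.
- clip_box: open steel box, fixed: 146 (x) x 98 mm, 3 mm walls, rim 60 mm above its origin (centre of underside). A sprung catch at each short end, 34 mm wide, rises 27 mm over the rim. The lid's ends meet the catches' slopes some 14 mm above the rim; a push of 5 to 15 N pushes it past their noses, 9 mm above the rim; then the force drops. Home: plate on the rim, lid origin 34 mm above box origin, 2 mm play.
- oyster_knife: bystander: oyster knife lying on the counter, wooden handle 85 x 22 mm, short steel blade, 170 mm overall, 22 mm high. Origin: under it, near where handle and blade meet; x towards the blade's point.
- sauce_dish: bystander: small white china dish, 90 mm across, 30 mm high. Origin: centre of its underside.

How it is judged:
By the outcome, as a careful person would: the job done as asked, in the order asked, and still so for the second after the job is handed in, with the robot touching nothing.
It also fails if it takes over 120 s, if anything falls off the work surface, if the arm or the gripper's body presses on something with over 40 N, if the wrist force passes 120 N, or if a joint passes its speed limit or range.

## Robot

A 6-joint arm with a two-finger parallel gripper is mounted at the origin on the work surface. World frame = base frame: x ahead of the robot, y to its left, z up, the work surface at z = 0. Lengths are in mm, angles in rad, forces in N, time in s.
With the tool pointing down it reaches from about 400 to 925 mm from the base axis. Payload 3.4 kg.
Tool frame: the origin (TCP) lies at the very end of the fingers, on their centre line; the grasp point (between the pads) lies 19 mm behind it; z points along the fingers, x is the direction in which the jaws open and shut, and the axes are right-handed (so a half turn about z gives the same grasp; the last joint's range is limited). The gripper opens to 85 mm and grips with 20 to 120 N. Pads are 22 mm wide; open, the fingers measure 114 mm over their backs; the gripper's body (76 mm by 85 mm) begins 54 mm behind the grasp point. The pads swing forward as they close: fully open they stand 13 mm farther back than shut.
Start: joints at [1.181, 0.307, 1.506, -0, 1.328, -0.073], TCP at [178.605, 546.563, 231.305] pointing down, gripper open.
Joint ranges: [-3.12, 3.12], [-1.05, 2.28], [0.14, 2.33], [-1.42, 4.57], [0.1, 2.73], [-2.68, 2.68]. Speed limits (rad/s): [2.57, 2.57, 3.14, 3.14, 3.14, 3.14].

## Interface

Orientations are given as a unit quaternion [w, x, y, z].
In Python, from bench import arm gives the robot as it stands.
- The arm moves only by the tool jog_arm, never from a script. Its arguments are lists of equal length, an entry for each row: "slide": the shift along the tool's x, y, z in m, a list of three; "turn": the turn about the tool's z in degrees; "hand": the closure, from 0 (fully open) to 1 (shut). A call has 1 to 12 rows; each row shifts and turns the commanded pose from where the row before left it, along the tool's axes as they then stand; what a row does not reach is not made up. A row lasts 1/8 s, in which the tool goes at most 62.5 mm and 10.7 degrees, less where a joint would pass 70% of its speed; a pose out of reach is approached as far as the arm can. A call with a gripper value outside its range is refused whole. The fingers move at their own pace and stop on an object; "newtons" is the grip in N (left out, the last holds). Time passes only in rows, so rows that do not move let the fingers close. It gives the time, the measured TCP pose, the force and the opening at its end, in the units of the state.
- arm.state(): the state, without advancing time (a new reading comes with each control period).
- arm.snapshot(name): name is "side" or "top" or "wrist"; returns the picture (384x512x3 uint8, blue, green, red); there is no depth.
- arm.camera_info(name): a dict with "vertical_fov" (degrees; the focal length in pixels is half the picture's height over the tangent of half this angle, whatever the lens; pixels are square), "cx", "cy" (the principal point, pixels), "cam_to_world" (4x4, takes a point from camera to world coordinates); the wrist camera has in their place "tool_from_camera" (4x4, takes a point from camera to tool coordinates, whose origin is the TCP and whose axes are the tool frame's). Camera axes: x right, y down, z forward; pixel columns grow to the right and rows downward; lengths in mm; the calibration is good to about 2 mm. A picture is of the moment at which its call begins: read the wrist's pose just before it. camera_info takes no time and is no camera call.
- arm.job_done(): hands the job in, once; it reports no verdict.
The state is a dict: "time_s": time; "joint_positions": joint angles; "joint_vel": joint speeds; "joint_torque": joint torques, N m; "ee_pos": TCP position; "orientation": TCP orientation; "contact_force": force on the tool from outside, world axes, zero at the start; "wrist_torque": the same for the moment, N m; "gripper_width": opening from 0.0 (shut) to 1.0 (fully open).
Only numpy, scipy, OpenCV 4.12 (cv2) and the standard library are available. Lean on these libraries where they do the work, as an engineer would, in place of code of your own. Each camera call takes 0.05 s, during which the arm holds its last target. There are 200 camera calls.

## Working session

There is one attempt and no reset: what is moved stays moved. The work goes in short steps, Python scripts to look and compute and a tool call to move; the robot and the scene stay as the last step left them, time stands still between calls to the robot, and variables do not carry over. Pictures are saved under pics/ and viewed, about 12 in all and at most 16, crops included, and the job is handed in when it is done.

Besides the shell and the picture viewer there is one more tool, called after "Emit:" as name(argument=value, ...) on one line, values as JSON. jog_arm: Moves the arm, as the interface text tells. Its arguments: {"type":"object","properties":{"slide":{"type":"array"},"turn":{"type":"array"},"hand":{"type":"array"},"newtons":{"type":"number"}},"required":["slide","turn","hand"]}

```bash
mkdir -p pics; ls
python3 - <<'E'
from bench import arm
import cv2,numpy as np
np.set_printoptions(precision=4,suppress=True)
s=arm.state()
print(s)
for n in("side","top","wrist"):
    print(n,arm.camera_info(n)); cv2.imwrite(f"pics/{n}0.png",arm.snapshot(n))
E
```

```text
pics
{'time_s': 0.0, 'joint_positions': array([ 1.1815,  0.3076,  1.5077, -0.    ,  1.3284, -0.0735]), 'joint_vel': array([ 0.0005, -0.0008, -0.0027, -0.0019,  0.0015,  0.0008]), 'joint_torque': array([  0.0001, -45.7576, -25.1908,   0.0002,   0.0136,   0.    ]), 'ee_pos': array([178.3459, 545.8866, 230.3649]), 'orientation': array([ 0.0006,  0.8095,  0.5871, -0.0009]), 'contact_force': array([ 0.3289, -0.2099, -0.452 ]), 'wrist_torque': array([-0.037 , -0.0269,  0.0069]), 'gripper_width': 0.9980120703911909}
side {'vertical_fov': 56.54659407595774, 'cx': 257.18320612101473, 'cy': 194.1642113389575, 'cam_to_world': array([[ -0.9982,  -0.0272,   0.0528, 508.2979],
       [ -0.0557,   0.7368,  -0.6738, 609.7383],
       [ -0.0206,  -0.6755,  -0.737 , 742.6838],
       [  0.    ,   0.    ,   0.    ,   1.    ]])}
top {'vertical_fov': 49.13014591497281, 'cx': 255.75242568332854, 'cy': 186.11219190761878, 'cam_to_world': array([[  -0.0115,   -0.9906,    0.1364,  362.5935],
       [  -0.9999,    0.0115,   -0.0008,  -10.88  ],
       [  -0.0008,   -0.1364,   -0.9906, 1383.5428],
       [   0.    ,    0.    ,    0.    ,    1.    ]])}
wrist {'vertical_fov': 61.42542664625728, 'cx': 256.7854480064693, 'cy': 195.01553269170947, 'tool_from_camera': array([[   1.    ,    0.0003,    0.0014,    1.2379],
       [  -0.0008,    0.9502,    0.3117,  -81.0227],
       [  -0.0012,   -0.3117,    0.9502, -142.9421],
       [   0.    ,    0.    ,    0.    ,    1.    ]])}
```

View pics/top0.png

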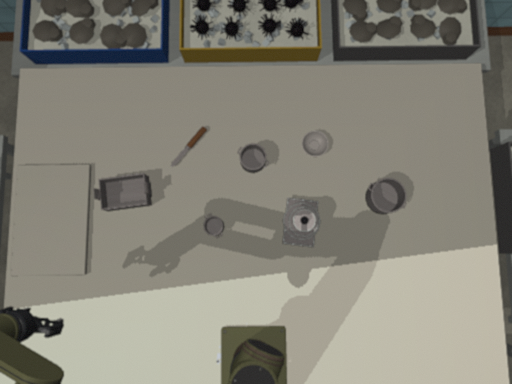

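View pics/side0.png

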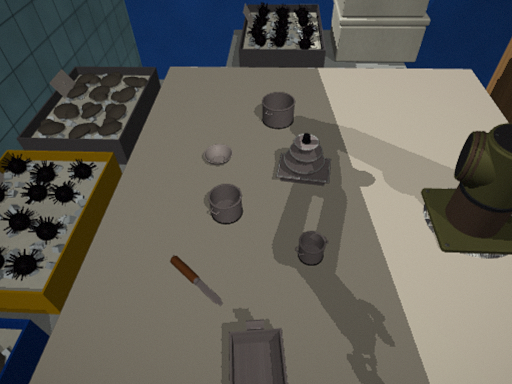

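The top view shows the small pot at (214,226), the medium at (253,157), the large at (385,196), the box at (126,192), and the stack at (304,220) with the black knob on top. The dish is at (316,143) and the knife at (190,145). The side view agrees with this.

```bash
cat > h.py <<'E'
from bench import arm
import cv2,numpy as np
from scipy.spatial.transform import Rotation as R
np.set_printoptions(precision=1,suppress=True)
def K(n,c):
    f=192/np.tan(np.radians(c['vertical_fov']/2)); return f,c['cx'],c['cy']
def T_tool(s):
    q=s['orientation']; T=np.eye(4); T[:3,:3]=R.from_quat([q[1],q[2],q[3],q[0]]).as_matrix(); T[:3,3]=s['ee_pos']; return T
def cam(n,s=None):
    c=arm.camera_info(n)
    M=c['cam_to_world'] if n!='wrist' else T_tool(s or arm.state())@c['tool_from_camera']
    return (*K(n,c),np.array(M))
def cast(cm,uv,z):
    f,cx,cy,M=cm; d=M[:3,:3]@np.array([(uv[0]-cx)/f,(uv[1]-cy)/f,1]); return M[:3,3]+d*(z-M[2,3])/d[2]
def proj(cm,p):
    f,cx,cy,M=cm; q=M[:3,:3].T@(np.asarray(p)-M[:3,3]); return np.array([f*q[0]/q[2]+cx,f*q[1]/q[2]+cy])
def tool_delta(s,p):
    "shift in tool axes (m) from TCP to world p"
    T=T_tool(s); return (T[:3,:3].T@(np.asarray(p)-T[:3,3]))/1000
def snap(n,name):
    s=arm.state(); im=arm.snapshot(n); cv2.imwrite(f'pics/{name}.png',im); return im,cam(n,s),s
E
python3 - <<'E'
from h import *
c=cam('top'); 
for n,uv,z in [('small',(214,226),55),('med',(253,157),65),('large',(385,196),75),('box',(126,192),60),('stackknob',(304,220),146),('dish',(316,143),30)]:
    print(n,cast(c,uv,z))
c=cam('side')
for n,uv,z in [('small',(312,240),55),('med',(225,194),65),('large',(278,102),75),('stackknob',(306,136),146)]:
    print(n,cast(c,uv,z))
s=arm.state();print(T_tool(s)[:3,:3])
print(tool_delta(s,[458,-110,260]))
E
```

```text
small [420.2 121.1  55. ]
med [638.3  -4.2  65. ]
large [ 506.8 -416.6   75. ]
box [530.8 400.2  60. ]
stackknob [ 430.8 -152.6  146. ]
dish [ 690.3 -212.4   30. ]
small [421.8 121.   55. ]
med [640.   -7.3  65. ]
large [ 510.2 -417.2   75. ]
stackknob [ 433.2 -149.6  146. ]
[[ 0.3  1.  -0. ]
 [ 1.  -0.3 -0. ]
 [-0.  -0.  -1. ]]
[-0.5  0.5 -0. ]
```

Rough positions are known to about 5 mm, so next I survey with the wrist camera, box first. Tool x goes to world +y, so tool y is world +x.

Emit:
jog_arm(slide=[[0,0,0],[0,0,0],[-0.021,0.047,0],[-0.021,0.047,0],[-0.021,0.047,0],[-0.021,0.047,0],[-0.021,0.047,0],[-0.021,0.047,0],[-0.021,0.047,0],[0,0,0],[0,0,0]], turn=[-9.05,-9.05,0,0,0,0,0,0,0,0,0], hand=[0,0,0,0,0,0,0,0,0,0,0])

```text
time_s: 1.52
ee_pos: [507.0, 399.3, 230.6]
orientation: [-0.001, 0.707, 0.707, -0.001]
contact_force: [0.0, 0.4, -0.6]
gripper_width: 1.005
```

Run:
```python
from h import *
im,c,s=snap('wrist','box1'); print(s['ee_pos'],s['time_s']); print(T_tool(s)[:3,:3].round(3)); np.save('cbox.npy',np.array(c,dtype=object),allow_pickle=True)
```

```text
[507.  399.3 230.6] 1.525
[[ 0.  1. -0.]
 [ 1. -0. -0.]
 [-0. -0. -1.]]
```

View pics/box1.png

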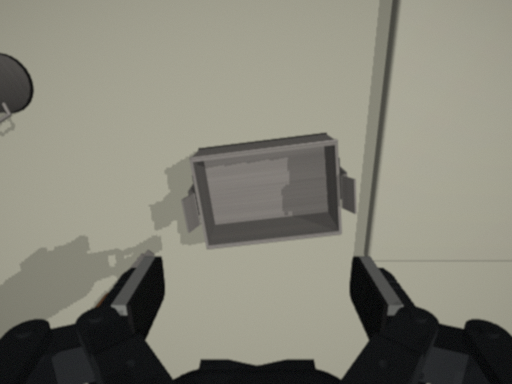

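The wrist view shows the box rim, with corners at about (192,158), (338,140), (341,235) and (209,247), and the catches at the left and right ends.

Run:
```python
from h import *
c=cam('wrist')
P=np.array([cast(c,u,60) for u in [(192,158),(338,140),(341,235),(209,247)]]); print(P)
print(P.mean(0),[np.linalg.norm(P[i]-P[(i+1)%4]) for i in range(4)],[np.degrees(np.arctan2(*(P[j]-P[i])[[1,0]])) for i,j in [(0,1),(3,2),(0,3),(1,2)]])
# refine: bright catch tips etc: zoom
im=cv2.imread('pics/box1.png')[115:265,160:370]; cv2.imwrite('pics/box1z.png',cv2.resize(im,None,fx=3.8,fy=3.8,interpolation=cv2.INTER_CUBIC))
```

```text
[[490.4 337.8  60. ]
 [472.6 480.2  60. ]
 [573.4 491.4  60. ]
 [587.7 350.2  60. ]]
[531.  414.9  60. ] [np.float64(143.52643607150247), np.float64(101.45766974714982), np.float64(141.9396271856786), np.float64(98.09690863918325)] [np.float64(97.12938025388898), np.float64(95.77651981671038), np.float64(7.253832224190911), np.float64(6.3312281699858275)]
```

View pics/box1z.png

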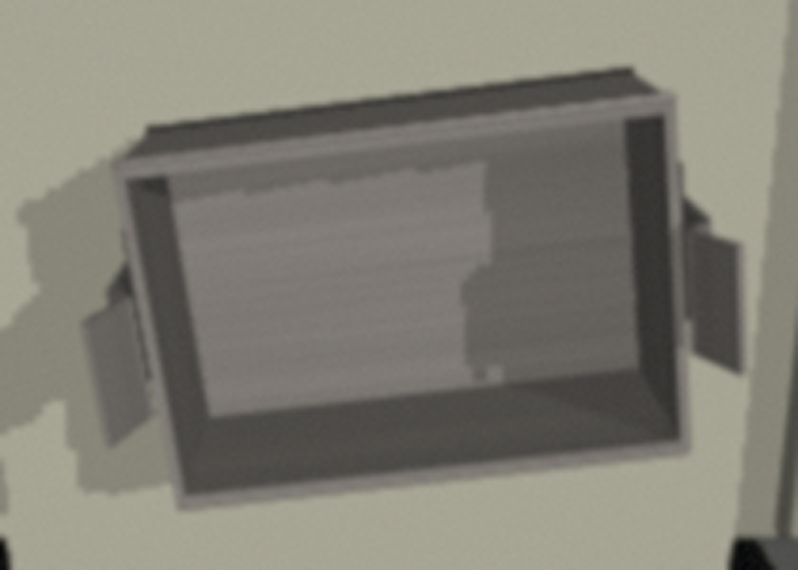

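Emit:
jog_arm(slide=[[-0.056,0.0,0],[-0.056,0.0,0],[-0.056,0.0,0],[-0.056,0.0,0],[-0.056,0.0,0],[-0.056,0.0,0],[0,0,0],[0,0,0]], turn=[0,0,0,0,0,0,0,0], hand=[0,0,0,0,0,0,0,0])

```text
time_s: 2.58
ee_pos: [507.0, 64.7, 231.5]
orientation: [-0.0, 0.707, 0.707, 0.0]
contact_force: [0.6, -0.8, -0.1]
gripper_width: 1.001
```

Run:
```python
from h import *
im,c,s=snap('wrist','sm1'); print(s['ee_pos'],s['time_s']); np.save('csm.npy',np.r_[c[0],c[1],c[2],c[3].ravel()])
for p in [(421,121,55),(639,-5,65),(432,-151,146)]: print(proj(c,p))
```

```text
[507.   64.7 231.5] 2.575
[314.9  82.8]
[192.2 289.5]
[-65.3  97. ]
```

View pics/sm1.png

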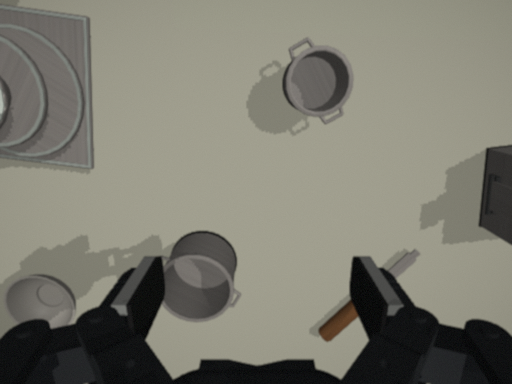

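This view shows the small pot rim centred near (318.5,80) and the medium rim near (198.5,287), partly behind a finger. Next are the stack and the large pot.

Run:
```python
from h import *
v=np.load('csm.npy'); c=(v[0],v[1],v[2],v[3:].reshape(4,4))
print('small',cast(c,(318.5,80),55),'med',cast(c,(198.5,287),65))
for u in [(284,80),(353,80),(163,287),(234,287)]: print(cast(c,u,55 if u[1]<100 else 65))
s=arm.state(); b=arm.state()
M=c[3].copy(); M[:3,3]+=np.array([507,399.3,230.6])-np.array([507,64.7,231.5]); cb=(c[0],c[1],c[2],M)
P=np.array([cast(cb,u,60) for u in [(191,158.4),(337.4,140.5),(341,232.9),(207.4,248.7)]]); print(P,P.mean(0),[np.linalg.norm(P[i]-P[(i+1)%4]) for i in range(4)],[np.degrees(np.arctan2(*(P[j]-P[i])[[1,0]])) for i,j in [(0,1),(3,2),(0,3),(1,2)]])
```

```text
small [418.6 124.2  55. ] med [635.8   2.2  65. ]
[418.6  92.   55. ]
[418.5 156.3  55. ]
[635.8 -37.3  65. ]
[635.8  41.6  65. ]
[[491.6 336.6  60. ]
 [473.9 479.4  60. ]
 [571.8 491.   60. ]
 [590.5 348.2  60. ]] [532.  413.8  60. ] [np.float64(143.85197520582523), np.float64(98.61318929731107), np.float64(144.023428339578), np.float64(99.60833288735003)] [np.float64(97.07089188366992), np.float64(97.46636422046849), np.float64(6.656034697799902), np.float64(6.749473782259356)]
```

Emit:
jog_arm(slide=[[-0.05,-0.0207,-0.004],[-0.05,-0.0207,-0.004],[-0.05,-0.0207,-0.004],[-0.05,-0.0207,-0.004],[0,0,0],[0,0,0]], turn=[0,0,0,0,0,0], hand=[0,0,0,0,0,0])

```text
time_s: 3.38
ee_pos: [425.4, -135.0, 247.3]
orientation: [-0.0, 0.707, 0.708, 0.0]
contact_force: [-0.2, 0.3, -0.5]
gripper_width: 1.006
```

Run:
```python
from h import *
im,c,s=snap('wrist','st1'); print(s['ee_pos'],s['time_s']); np.save('cst.npy',np.r_[c[0],c[1],c[2],c[3].ravel()])
print(proj(c,(432,-151,146)))
```

```text
[ 425.4 -135.   247.3] 3.375
[234.5 203.2]
```

View pics/st1.png

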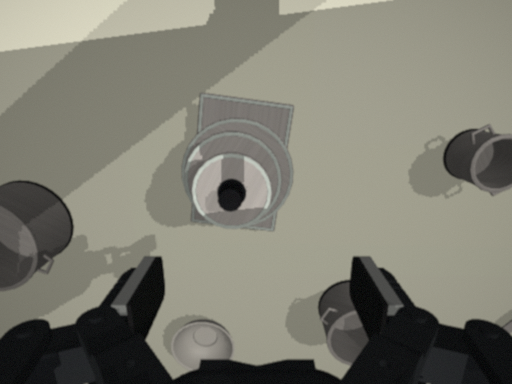

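The stack fills the middle of this view. The small knob is at (232,195), and the rectangular plate corners are at (200,93), (294,105), (275,231) and (191,222). The large pot rim is at the left edge.

Run:
```python
from h import *
v=np.load('cst.npy'); c=(v[0],v[1],v[2],v[3:].reshape(4,4))
print('knob',cast(c,(232,193),146))
P=np.array([cast(c,u,31) for u in [(200,93),(294,105),(275,231),(191,222)]]); print(P,P.mean(0),[np.linalg.norm(P[i]-P[(i+1)%4]) for i in range(4)],[np.degrees(np.arctan2(*(P[j]-P[i])[[1,0]])) for i,j in [(0,1),(3,2),(0,3),(1,2)]])
s=arm.state(); print(tool_delta(s,[*cast(c,(232,193),146)[:2],112]))
t=cam('top'); print('top knob proj',proj(t,cast(c,(232,193),146)))
for p in [(532,414,60),(532,414,0),(418.6,124.2,55),(636,2,65)]: print(proj(t,p))
im=cv2.imread('pics/top0.png')
a=cv2.resize(im[165:220,85:165],None,fx=5,fy=5,interpolation=cv2.INTER_CUBIC); b=cv2.resize(im[135:190,230:310],None,fx=5,fy=5,interpolation=cv2.INTER_CUBIC)
d=cv2.resize(im[200:255,190:270],None,fx=5,fy=5,interpolation=cv2.INTER_CUBIC);e=cv2.resize(im[170:225,345:425],None,fx=5,fy=5,interpolation=cv2.INTER_CUBIC)
cv2.imwrite('pics/topz.png',np.vstack([np.hstack([a,b]),np.hstack([d,e])]))
```

```text
knob [ 423.4 -152.8  146. ]
[[ 349.2 -193.2   31. ]
 [ 361.3  -93.1   31. ]
 [ 508.9 -110.6   31. ]
 [ 497.2 -211.8   31. ]] [ 429.1 -152.2   31. ] [np.float64(100.81896835651176), np.float64(148.6690444231063), np.float64(101.93642948619318), np.float64(149.1501780252008)] [np.float64(83.12198399502712), np.float64(83.39144482392979), np.float64(-7.181313643170742), np.float64(-6.752068159584046)]
[-0.  -0.   0.1]
top knob proj [304.1 222.5]
[121.7 191.7]
[127.4 193.9]
[213.  226.5]
[251.1 157.7]
```

View pics/topz.png

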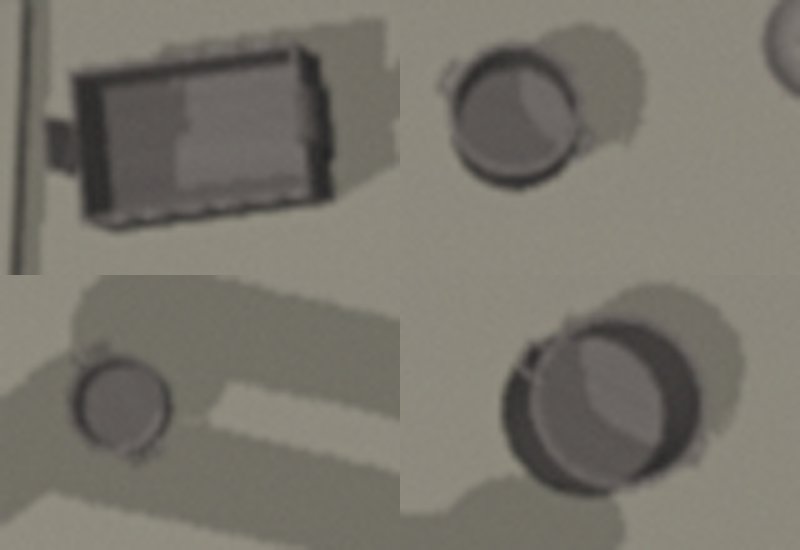

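The wrist and top views agree to about 5 mm, which is inside the 9 mm the tapered collars capture. Grasping the small knob at about (429,-152).

Emit:
jog_arm(slide=[[-0.008,0.002,0.03],[-0.009,0.002,0.04],[0,0,0.03],[0,0,0.02],[0,0,0],[0,0,0],[0,0,0],[0,0,0],[0,0,0],[0,0,0]], turn=[0,0,0,0,0,0,0,0,0,0], hand=[0.4,0.4,0.4,0.4,0.4,1,1,1,1,1], newtons=40)

```text
time_s: 4.68
ee_pos: [429.5, -153.5, 127.9]
orientation: [0.001, 0.707, 0.707, 0.0]
contact_force: [0.6, 1.1, 4.4]
gripper_width: 0.215
```

Run:
```python
from h import *
im,c,s=snap('wrist','g1'); print(s['ee_pos'],s['time_s'],s['gripper_width'],s['contact_force'],s['wrist_torque'])
```

```text
[ 429.5 -153.5  127.9] 4.675 0.21549076315540608 [0.6 1.1 4.4] [ 0.3 -0.2  0. ]
```

View pics/g1.png

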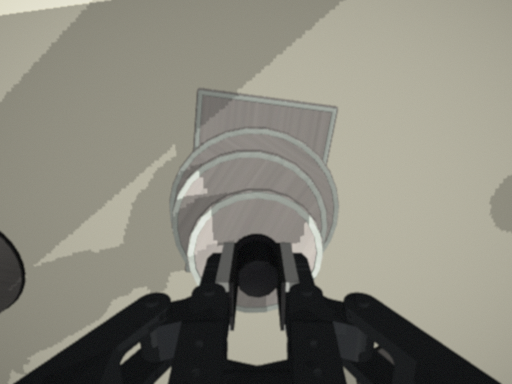

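The knob sits between the pads at width 0.215. Now I lift straight up, carry it to the small pot, and look before lowering.

Emit:
jog_arm(slide=[[0,0,-0.015],[0,0,-0.02],[0,0,-0.03],[0.02,0,0],[0.04,-0.002,0],[0.05,-0.002,0],[0.05,-0.002,0],[0.05,-0.002,0],[0.04,0,0],[0.0265,0,0.03],[0,0,0.04],[0,0,0]], turn=[0,0,0,0,0,0,0,0,0,0,0,0], hand=[1,1,1,1,1,1,1,1,1,1,1,1], newtons=60)

```text
time_s: 6.22
ee_pos: [417.5, 122.6, 119.9]
orientation: [-0.002, 0.707, 0.708, -0.004]
contact_force: [-0.8, 0.2, -0.8]
gripper_width: 0.205
```

Run:
```python
from h import *
im,c,s=snap('wrist','p1'); print(s['ee_pos'],s['time_s'],s['gripper_width'],s['contact_force'])
im2,c2,s2=snap('side','p1s')
cv2.imwrite('pics/p1c.png',np.hstack([im[:,100:420],cv2.resize(im2[150:310,240:400],(384,384))]))
```

```text
[417.5 122.6 119.9] 6.225 0.20482308535658142 [-0.8  0.2 -0.8]
```

View pics/p1c.png

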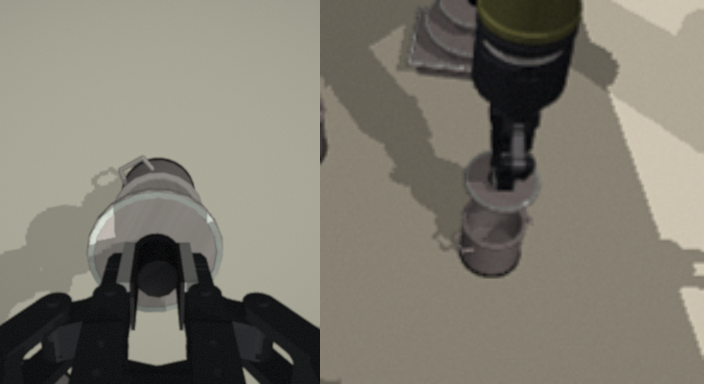

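Run:
```python
from h import *
c=cam('side')
def px(u,v): return (240+(u-320)/2.4,150+v/2.4)
print('disc',cast(c,px(502,180),116),'rim',cast(c,px(492,222),55))
```

```text
disc [419.2 123.9 116. ] rim [422.9 128.1  55. ]
```

Emit:
jog_arm(slide=[[0.002,0.003,0.01],[0,0,0.015],[0,0,0.01],[0,0,0.01],[0,0,0.006],[0,0,0.006],[0,0,0],[0,0,0]], turn=[0,0,0,0,0,0,0,0], hand=[1,1,1,1,1,1,1,1])

```text
time_s: 7.32
ee_pos: [423.9, 125.1, 65.4]
orientation: [0.0, 0.707, 0.707, 0.0]
contact_force: [0.7, 0.0, -1.5]
gripper_width: 0.207
```

Emit:
jog_arm(slide=[[0,0,0.002],[0,0,0.002],[0,0,0]], turn=[0,0,0], hand=[1,1,1])

```text
time_s: 7.7
ee_pos: [424.4, 124.9, 62.8]
orientation: [0.001, 0.707, 0.707, 0.001]
contact_force: [-2.8, -3.3, 15.0]
gripper_width: 0.206
```

Contact is 15 N at the expected home height. Releasing and going back to look at the stack.

Emit:
jog_arm(slide=[[0,0,-0.002],[0,0,0],[0,0,0],[0,0,-0.04],[0,0,-0.05],[-0.05,0,-0.05],[-0.055,0,0],[-0.055,0,0],[-0.055,0,0],[-0.055,0,0],[0,0,0],[0,0,0]], turn=[0,0,0,0,0,0,0,0,0,0,0,0], hand=[0.3,0.3,0.3,0.2,0,0,0,0,0,0,0,0])

```text
time_s: 9.2
ee_pos: [423.3, -138.8, 197.0]
orientation: [-0.001, 0.708, 0.707, 0.0]
contact_force: [-0.6, 0.7, 0.4]
gripper_width: 0.998
```

Run:
```python
from h import *
im,c,s=snap('wrist','st2'); print(s['ee_pos'],s['time_s'])
m=(im.max(2)<45).astype(np.uint8); m[240:]=0
n,_,st,ce=cv2.connectedComponentsWithStats(m)
for i in range(1,n):
    if st[i,4]>150: print(st[i],ce[i],cast(c,ce[i],105))
print(proj(c,(427,-152,115)))
im2,c2,s2=snap('side','st2s')
cv2.imwrite('pics/st2c.png',np.hstack([im[:,100:420],cv2.resize(im2[110:270,240:400],(384,384))]))
```

```text
[ 423.3 -138.8  197. ] 9.2
[473 138  30  51 166] [480.5 161.1] [393.6  29.  105. ]
[218 187  30  34 788] [232.1 202.9] [ 426.2 -155.9  105. ]
[  0 197  52  43 170] [ 30.4 214.1] [ 435.2 -313.2  105. ]
[236.4 208.4]
```

View pics/st2c.png

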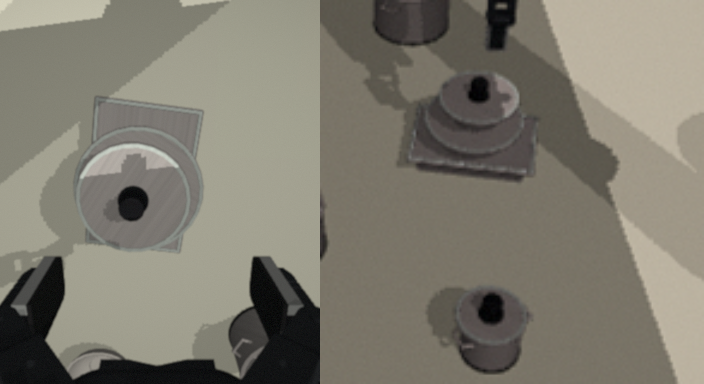

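The small lid sits flat on its pot, and the medium knob is at about (426,-156). Grasping the medium lid.

Emit:
jog_arm(slide=[[-0.008,0.003,0.04],[-0.008,0.002,0.03],[0,0,0.02],[0,0,0.01],[0,0,0],[0,0,0],[0,0,0],[0,0,0],[0,0,0],[0,0,-0.002]], turn=[0,0,0,0,0,0,0,0,0,0], hand=[0.4,0.4,0.4,0.4,0.4,1,1,1,1,1], newtons=60)

```text
time_s: 10.55
ee_pos: [428.9, -155.2, 99.8]
orientation: [0.0, 0.707, 0.707, 0.0]
contact_force: [-0.1, 0.9, -0.9]
gripper_width: 0.207
```

Emit:
jog_arm(slide=[[0,0,-0.015],[0,0,-0.02],[0,0,-0.03],[0.015,0.02,-0.01],[0.03,0.04,0],[0.03,0.04,0],[0.03,0.04,0],[0.03,0.04,0],[0.019,0.029,0],[0,0,0.025],[0,0,0.025],[0,0,0]], turn=[0,0,0,0,0,0,0,0,0,0,0,0], hand=[1,1,1,1,1,1,1,1,1,1,1,1])

```text
time_s: 12.05
ee_pos: [635.4, -0.9, 121.7]
orientation: [-0.002, 0.707, 0.707, -0.002]
contact_force: [0.1, -0.2, 0.7]
gripper_width: 0.205
```

Run:
```python
from h import *
im,c,s=snap('wrist','p2'); print(s['ee_pos'],s['time_s'],s['gripper_width'],s['contact_force'])
im2,c2,s2=snap('side','p2s')
p=s['ee_pos']; print('disc expected px in crop',[(proj(c2,(p[0],p[1],z))-[150,110])*2.4+[320,0] for z in (p[2]-4,65)])
cv2.imwrite('pics/p2c.png',np.hstack([im[:,100:420],cv2.resize(im2[110:270,150:310],(384,384))]))
```

```text
[635.4  -0.9 121.7] 12.05 0.2053677104030758 [ 0.1 -0.2  0.7]
disc expected px in crop [array([499.2, 171.6]), array([503.5, 206.1])]
```

View pics/p2c.png

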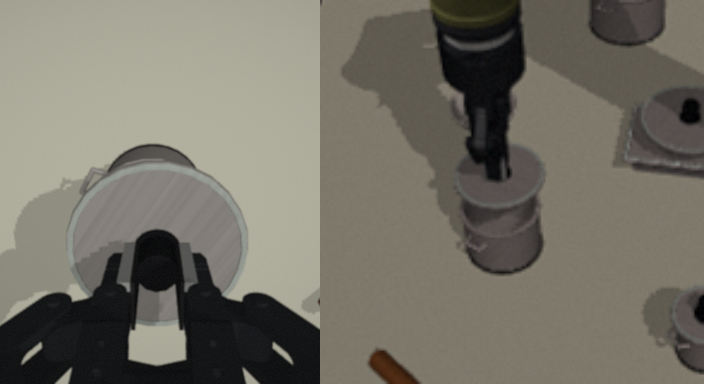

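The lid and the medium pot rim line up in the side view, with the pot at (502,208) against an expected (503,206). Lowering.

Emit:
jog_arm(slide=[[0,0,0.015],[0,0,0.012],[0,0,0.008],[0,0,0.006],[0,0,0.004],[0,0,0],[0,0,0]], turn=[0,0,0,0,0,0,0], hand=[1,1,1,1,1,1,1])

```text
time_s: 13.02
ee_pos: [638.0, -1.1, 79.8]
orientation: [0.0, 0.707, 0.707, 0.0]
contact_force: [-0.4, -0.3, -0.5]
gripper_width: 0.207
```

Emit:
jog_arm(slide=[[0,0,0.002],[0,0,0.002],[0,0,0]], turn=[0,0,0], hand=[1,1,1])

```text
time_s: 13.4
ee_pos: [638.6, -1.5, 75.8]
orientation: [0.001, 0.707, 0.707, 0.0]
contact_force: [1.2, -0.6, 0.4]
gripper_width: 0.207
```

Emit:
jog_arm(slide=[[0,0,0.002],[0,0,0.0015],[0,0,0]], turn=[0,0,0], hand=[1,1,1])

```text
time_s: 13.78
ee_pos: [638.7, -1.5, 75.5]
orientation: [0.001, 0.707, 0.707, 0.001]
contact_force: [-4.6, -2.5, 17.1]
gripper_width: 0.205
```

Emit:
jog_arm(slide=[[0,0,-0.002],[0,0,0],[0,0,0],[0,0,-0.03],[0,0,-0.045],[-0.014,-0.022,-0.045],[-0.025,-0.038,0],[-0.025,-0.038,0],[-0.025,-0.038,0],[-0.025,-0.038,0],[-0.025,-0.038,0],[0,0,0]], turn=[0,0,0,0,0,0,0,0,0,0,0,0], hand=[0.3,0.3,0.3,0.2,0,0,0,0,0,0,0,0])

```text
time_s: 15.28
ee_pos: [422.7, -140.6, 193.5]
orientation: [-0.001, 0.708, 0.706, -0.001]
contact_force: [-0.3, -0.1, 0.4]
gripper_width: 1.001
```

Run:
```python
from h import *
im,c,s=snap('wrist','st3'); print(s['ee_pos'],s['time_s'],s['joint_vel'].round(2))
m=(im.max(2)<45).astype(np.uint8); m[250:]=0
n,_,st,ce=cv2.connectedComponentsWithStats(m)
for i in range(1,n):
    if st[i,4]>150: print(st[i],ce[i],cast(c,ce[i],74))
im2,c2,s2=snap('side','st3s')
cv2.imwrite('pics/st3c.png',np.hstack([im[:,:420],cv2.resize(im2[75:235,180:340],(384,384))]))
```

```text
[ 422.7 -140.6  193.5] 15.275 [ 0.   0.  -0.1  0.  -0.   0. ]
[476 139  33  53 175] [484.4 162.9] [400.5  50.1  74. ]
[227 183  26  29 616] [239.2 196.7] [ 429.5 -153.7   74. ]
[  0 199  53  51 185] [ 32.  219.1] [ 449.6 -335.3   74. ]
```

View pics/st3c.png

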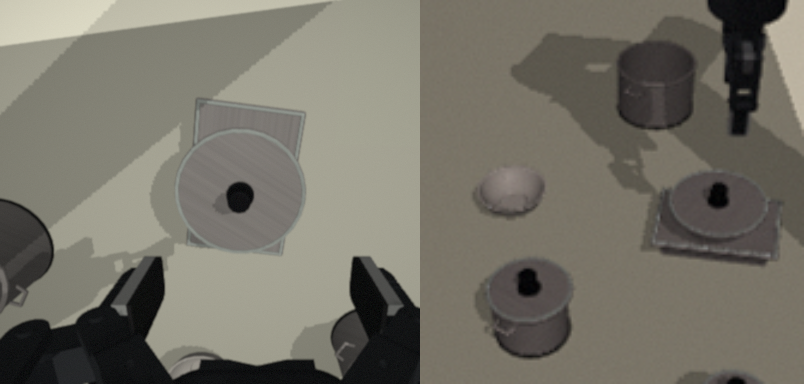

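The medium lid is home and flat, and the large knob is at (429.5,-153.7). Grasping the large lid and carrying it to its pot.

Emit:
jog_arm(slide=[[-0.007,0.004,0.04],[-0.006,0.003,0.045],[0,0,0.03],[0,0,0.012],[0,0,0],[0,0,0],[0,0,0],[0,0,0],[0,0,0],[0,0,0]], turn=[0,0,0,0,0,0,0,0,0,0], hand=[0.4,0.4,0.4,0.4,0.4,1,1,1,1,1], newtons=60)

```text
time_s: 16.62
ee_pos: [434.1, -153.6, 68.3]
orientation: [0.002, 0.707, 0.707, 0.001]
contact_force: [0.1, 0.2, 6.5]
gripper_width: 0.206
```

Emit:
jog_arm(slide=[[0,0,-0.015],[0,0,-0.025],[0,0,-0.035],[-0.02,0.006,0],[-0.04,0.012,0],[-0.05,0.015,0],[-0.05,0.015,0],[-0.05,0.015,0],[-0.04,0.012,0],[-0.012,0.0045,0],[0,0,0.01],[0,0,0]], turn=[0,0,0,0,0,0,0,0,0,0,0,0], hand=[1,1,1,1,1,1,1,1,1,1,1,1])

```text
time_s: 18.12
ee_pos: [510.6, -412.8, 129.7]
orientation: [-0.003, 0.707, 0.707, 0.0]
contact_force: [-0.1, 0.6, -1.7]
gripper_width: 0.209
```

Run:
```python
from h import *
im,c,s=snap('wrist','p3'); print(s['ee_pos'],s['time_s'],s['gripper_width'],s['contact_force'])
im2,c2,s2=snap('side','p3s')
p=s['ee_pos']; print([(proj(c2,(p[0],p[1],z))-[200,35])*2.4+[320,0] for z in (p[2]-5,75)])
cv2.imwrite('pics/p3c.png',np.hstack([im[:,100:420],cv2.resize(im2[35:195,200:360],(384,384))]))
```

```text
[ 510.6 -412.8  129.7] 18.125 0.20867959206897155 [-0.1  0.6 -1.7]
[array([507.7, 130.5]), array([506.8, 162.6])]
```

View pics/p3c.png

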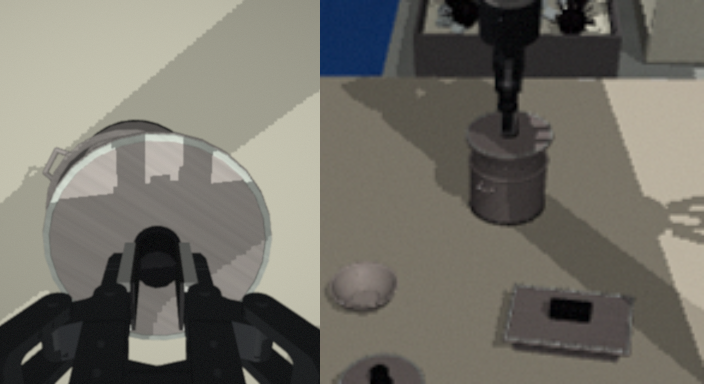

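The side view agrees in x, but in the wrist view the pot sits left of the lid. Measuring its arc.

Run:
```python
from h import *
from scipy.optimize import least_squares
im=cv2.imread('pics/p3.png'); c=cam('wrist')
h=cv2.GaussianBlur(im,(3,3),0).astype(int).max(2)
pts=[]
for u in range(200,274,4):
    col=h[90:150,u]; d=col[3:]-col[:-3]
    r=np.where(d<-25)[0]; r=r[0]+91 if len(r) else -1
    if r>0: pts.append((u,r+0.5))
print(pts)
P=np.array([cast(c,p,0)[:2] for p in pts])
for r in (54,):
    q=least_squares(lambda v:np.hypot(*(P-v).T)-r,[510,-420],loss='soft_l1'); print(q.x,q.fun.round(1))
t=cam('top'); print('top',cast(t,(388,195.8),75),arm.state()['ee_pos'])
```

```text
[(200, np.float64(118.5)), (204, np.float64(115.5)), (208, np.float64(111.5)), (212, np.float64(121.5)), (216, np.float64(104.5)), (220, np.float64(119.5)), (224, np.float64(98.5)), (228, np.float64(117.5)), (232, np.float64(117.5)), (236, np.float64(117.5)), (240, np.float64(117.5)), (244, np.float64(117.5)), (248, np.float64(118.5)), (252, np.float64(119.5)), (256, np.float64(120.5)), (260, np.float64(122.5)), (264, np.float64(124.5)), (268, np.float64(126.5)), (272, np.float64(128.5))]
[ 505.1 -434.5] [ 2.1  3.   4.9 -3.6  8.9 -3.4 12.8 -2.3 -2.2 -1.9 -1.5 -0.8 -0.6 -0.3
  0.2  0.3  0.6  1.1  1.9]
top [ 507.4 -426.    75. ] [ 511.6 -413.3  131.3]
```

Run:
```python
import cv2
im=cv2.imread('pics/p3.png'); cv2.imwrite('pics/p3z.png',cv2.resize(im[100:200,130:330],None,fx=4,fy=4,interpolation=cv2.INTER_CUBIC))
```

```text
(no output)
```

View pics/p3z.png

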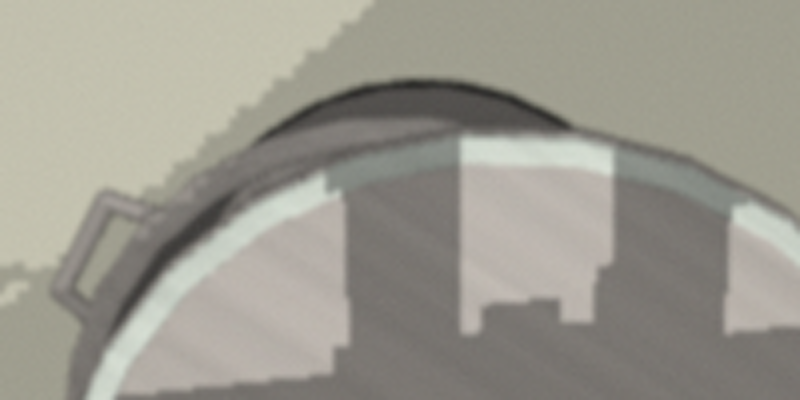

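The crop shows the pot's base arc peaking near (235,120) and its rim arc showing left of the lid, so the lid has to go further towards −y. Refitting on the clean arc.

Run:
```python
from h import *
from scipy.optimize import least_squares
c=cam('wrist')
u=range(228,273,4); r=[117.5]*0+[121,120.5,120,120,120,121,122,123.5,125,127,129,131]
# base arc (z=0), rows taken from zoom; and rim outer arc (z=75) points from zoom
b=np.array([cast(c,(130+x/4,100+y/4),0)[:2] for x,y in [(270,130),(330,95),(380,82),(420,79),(460,84),(510,100),(565,126)]])
m=np.array([cast(c,(130+x/4,100+y/4),75)[:2] for x,y in [(70,370),(85,320),(120,262),(160,215),(230,160),(300,130),(370,118)]])
for P,r in((b,54),(m,54)):
    q=least_squares(lambda v:np.hypot(*(P-v).T)-r,[510,-420]); print(q.x,q.fun.round(1))
```

```text
[ 509.4 -429.8] [-0.3  0.2  0.2  0.2 -0.1 -0.5  0.2]
[ 508.7 -429.4] [ 0.5  0.3 -0.5 -0.6 -0.1  0.2  0.4]
```

Run:
```python
from h import *
from scipy.optimize import least_squares
c=cam('wrist'); z=arm.state()['ee_pos'][2]-5
P=np.array([cast(c,p,z)[:2] for p in [(145,230),(148,270),(152,200),(165,177),(190,155),(230,138),(258,134),(290,137),(320,148),(350,172),(366,205),(370,235)]])
q=least_squares(lambda v:np.hypot(*(P-v[:2]).T)-v[2],[510,-420,59]); print(q.x,q.fun.round(1),arm.state()['ee_pos'])
```

```text
[ 508.  -410.9   57.8] [-0.4  0.9 -0.2  0.  -0.4 -0.5 -0.2  0.3  0.8  1.  -0.3 -1. ] [ 511.6 -413.3  131.3]
```

Relative to the lid, the pot is 17 to 18 mm further towards −y. Correcting and lowering.

Emit:
jog_arm(slide=[[-0.017,0.001,0],[0,0,0],[0,0,0.015],[0,0,0.01],[0,0,0.008],[0,0,0.006],[0,0,0],[0,0,0]], turn=[0,0,0,0,0,0,0,0], hand=[1,1,1,1,1,1,1,1])

```text
time_s: 19.23
ee_pos: [513.7, -432.3, 93.3]
orientation: [0.0, 0.707, 0.707, 0.0]
contact_force: [-0.2, 0.5, -3.1]
gripper_width: 0.202
```

Emit:
jog_arm(slide=[[0,0,0.002],[0,0,0.002],[0,0,0]], turn=[0,0,0], hand=[1,1,1])

```text
time_s: 19.6
ee_pos: [513.3, -432.0, 88.9]
orientation: [-0.0, 0.707, 0.707, -0.0]
contact_force: [0.4, -0.4, -1.7]
gripper_width: 0.207
```

Emit:
jog_arm(slide=[[0,0,0.002],[0,0,0.0015],[0,0,0]], turn=[0,0,0], hand=[1,1,1])

```text
time_s: 19.98
ee_pos: [513.5, -432.2, 86.3]
orientation: [0.0, 0.707, 0.707, -0.0]
contact_force: [-0.7, 1.0, 4.0]
gripper_width: 0.205
```

Emit:
jog_arm(slide=[[0,0,0.002],[0,0,0.001],[0,0,0]], turn=[0,0,0], hand=[1,1,1])

```text
time_s: 20.35
ee_pos: [513.5, -432.2, 86.2]
orientation: [0.001, 0.707, 0.707, -0.0]
contact_force: [-5.8, 3.3, 18.2]
gripper_width: 0.204
```

Seated with 18 N. Releasing and moving over the rectangular lid.

Emit:
jog_arm(slide=[[0,0,-0.003],[0,0,0],[0,0,0],[0,0,-0.03],[0,0,-0.04],[0.042,-0.0135,-0.03],[0.048,-0.015,0],[0.048,-0.015,0],[0.048,-0.015,0],[0.048,-0.015,0],[0.048,-0.015,0],[0,0,0]], turn=[0,0,0,0,0,0,0,0,0,0,0,0], hand=[0.3,0.3,0.3,0.2,0,0,0,0,0,0,0,0])

```text
time_s: 21.85
ee_pos: [422.5, -146.8, 184.9]
orientation: [-0.002, 0.706, 0.708, -0.0]
contact_force: [0.3, -0.5, 0.2]
gripper_width: 1.0
```

Run:
```python
from h import *
im,c,s=snap('wrist','st4'); print(s['ee_pos'],s['time_s'])
m=(im.max(2)<45).astype(np.uint8); m[250:]=0
for k in cv2.findContours(m,0,2)[0]:
    if cv2.contourArea(k)>300:
        print(cv2.boundingRect(k),cv2.contourArea(k))
        P=np.array([cast(c,p[0],50)[:2] for p in k],dtype=np.float32); print(cv2.minAreaRect(P),'z=50')
```

```text
[ 422.5 -146.8  184.9] 21.85
(236, 161, 24, 56) 925.5
((427.6009216308594, -153.4890899658203), (16.520477294921875, 51.53645706176758), 82.43257904052734) z=50
```

The bar is centred at (427.6,-153.5) with its long axis at −7.5°. Aligning and gripping.

Emit:
jog_arm(slide=[[-0.0065,0.006,0.04],[0,0,0.04],[0,0,0.035],[0,0,0.023],[0,0,0.01],[0,0,0],[0,0,0],[0,0,0],[0,0,0],[0,0,0]], turn=[7.4,0,0,0,0,0,0,0,0,0], hand=[0.4,0.4,0.4,0.4,0.4,0.4,1,1,1,1], newtons=100)

```text
time_s: 23.15
ee_pos: [431.7, -157.0, 38.8]
orientation: [0.001, 0.751, 0.66, 0.0]
contact_force: [-1.8, 0.2, 6.4]
gripper_width: 0.178
```

Emit:
jog_arm(slide=[[0,0,-0.015],[0,0,-0.03],[0,0,-0.04],[0.025,0.001,-0.04],[0.05,0.0025,0],[0.055,0.0025,0],[0.055,0.0025,0],[0.055,0.0025,0],[0.055,0.0025,0],[0.055,0.0025,0],[0.055,0.0025,0],[0.055,0.0025,0]], turn=[0,0,0,0,0,0,0,0,0,0,0,0], hand=[1,1,1,1,1,1,1,1,1,1,1,1])

```text
time_s: 24.65
ee_pos: [510.6, 298.7, 162.7]
orientation: [0.0, 0.751, 0.66, 0.0]
contact_force: [0.8, -1.0, -1.9]
gripper_width: 0.179
```

Emit:
jog_arm(slide=[[0.055,0.0025,0],[0.04,0.002,0],[0.02,0.002,0],[0,0,0],[0,0,0],[0,0,0],[0,0,0],[0,0,0],[0,0,0],[0,0,0],[0,0,0],[0,0,0]], turn=[0,0,0,9.4,9.4,9.4,9.4,9.4,9.4,9.4,9.4,0], hand=[1,1,1,1,1,1,1,1,1,1,1,1])

```text
time_s: 26.15
ee_pos: [531.9, 408.9, 162.5]
orientation: [0.0, 0.998, 0.065, -0.0]
contact_force: [-0.1, 0.2, -2.3]
gripper_width: 0.179
```

Run:
```python
from h import *
im,c,s=snap('wrist','p4'); print(s['ee_pos'],s['time_s'],s['gripper_width'],s['contact_force'],R.from_matrix(T_tool(s)[:3,:3]).as_euler('ZYX',degrees=True))
np.save('c4.npy',np.r_[c[0],c[1],c[2],c[3].ravel()])
im2,c2,s2=snap('top','p4t')
cv2.imwrite('pics/p4c.png',np.hstack([im[:,:420],cv2.resize(im2[157:227,90:160],(384,384),interpolation=cv2.INTER_CUBIC)]))
```

```text
[531.9 408.9 162.5] 26.15 0.17946142052607303 [-0.1  0.2 -2.3] [  7.5   0.  180. ]
```

View pics/p4c.png

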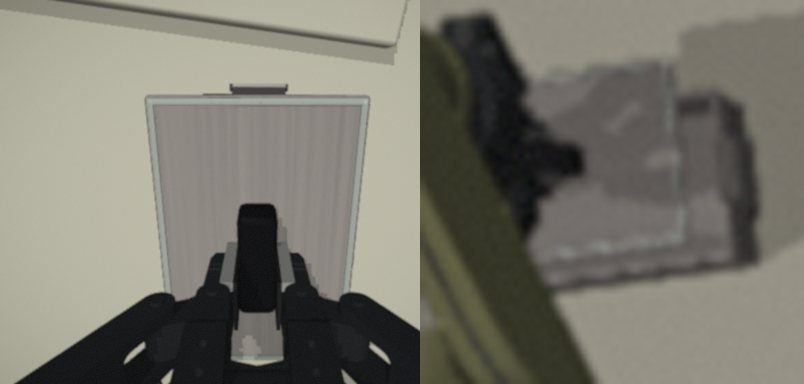

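The wrist view shows the far catch at columns 230–288, centred on the lid, whose far edge spans columns 148–370 at row 98. I work out the long-axis fit from the catch's top edge and from the first box picture.

Run:
```python
from h import *
v=np.load('csm.npy'); M=v[3:].reshape(4,4).copy(); M[:3,3]+=np.array([507,399.3,230.6])-np.array([507,64.7,231.5]); cb=(v[0],v[1],v[2],M)
px=lambda x,y:(160+x/3.8,115+y/3.8)
L=[cast(cb,px(*p),87) for p in [(82,323),(108,447)]]; Rr=[cast(cb,px(*p),87) for p in [(742,243),(742,373)]]
L,Rm=np.mean(L,0),np.mean(Rr,0); print('catch tops',L,Rm,'mid',(L+Rm)/2,'half',np.linalg.norm(L-Rm)/2)
v=np.load('c4.npy'); c=(v[0],v[1],v[2],v[3:].reshape(4,4)); s=arm.state()
ax=np.array([np.cos(np.radians(97.3)),np.sin(np.radians(97.3))])
e=[cast(c,u,155)[:2] for u in [(148,97),(370,97),(259,97)]]; print('lid edge',e,'lid centre',e[2]-75*ax, np.degrees(np.arctan2(*(e[1]-e[0])[::-1])))
for r in (83,94): k=cast(c,(258.5,r),87)[:2]; print('catch',k,'box centre',k-np.linalg.norm(L-Rm)/2*ax)
a=[cast(c,u,87)[:2] for u in [(230,84.5),(288,83)]]; print('catch yaw',np.degrees(np.arctan2(*(a[1]-a[0])[::-1])), np.linalg.norm(a[1]-a[0]))
b=[cast(c,u,155)[:2] for u in [(148,98),(165,290)]]; b2=[cast(c,u,155)[:2] for u in [(370,98),(352,290)]]
print('sides az',[np.degrees(np.arctan2(*(q[0]-q[1])[::-1])) for q in (b,b2)])
t=cam('top')
```

```text
catch tops [542.3 333.   87. ] [521.9 493.4  87. ] mid [532.1 413.2  87. ] half 80.8858111939397
lid edge [array([473.5, 480.3]), array([571.5, 493.2]), array([522.5, 486.7])] lid centre [532.  412.3] 7.509292790632672
catch [521.6 493.7] box centre [531.9 413.5]
catch [522.5 487. ] box centre [532.8 406.8]
catch yaw 8.908835333419876 37.06840595887572
sides az [np.float64(96.79035837615628), np.float64(98.1594428763314)]
```

The lid centre is (532,412.3) and the box centre (532,413.4), with yaw within half a degree. Lowering to just above the catches.

Emit:
jog_arm(slide=[[0,-0.001,0.02],[0,0,0.02],[0,0,0.012],[0,0,0.01],[0,0,0.006],[0,0,0],[0,0,0]], turn=[0,0,0,0,0,0,0], hand=[1,1,1,1,1,1,1])

```text
time_s: 27.12
ee_pos: [532.4, 411.3, 95.1]
orientation: [-0.0, 0.998, 0.065, 0.0]
contact_force: [0.1, -0.3, -1.8]
gripper_width: 0.186
```

Emit:
jog_arm(slide=[[0,0,0.003],[0,0,0.003],[0,0,0]], turn=[0,0,0], hand=[1,1,1])

```text
time_s: 27.5
ee_pos: [532.0, 410.8, 88.4]
orientation: [0.0, 0.998, 0.065, -0.0]
contact_force: [-0.2, -0.5, -0.4]
gripper_width: 0.177
```

Emit:
jog_arm(slide=[[0,0,0.003],[0,0,0.003],[0,0,0]], turn=[0,0,0], hand=[1,1,1])

```text
time_s: 27.88
ee_pos: [532.3, 410.8, 82.5]
orientation: [0.0, 0.998, 0.065, 0.0]
contact_force: [1.5, -2.7, 1.2]
gripper_width: 0.181
```

Emit:
jog_arm(slide=[[0,0,0.003],[0,0,0]], turn=[0,0], hand=[1,1])

```text
time_s: 28.12
ee_pos: [532.5, 411.6, 80.8]
orientation: [-0.001, 0.998, 0.065, 0.001]
contact_force: [-1.7, -3.6, 8.2]
gripper_width: 0.176
```

Emit:
jog_arm(slide=[[0,0,0.003],[0,0,0]], turn=[0,0], hand=[1,1])

```text
time_s: 28.38
ee_pos: [532.4, 410.7, 78.3]
orientation: [-0.0, 0.998, 0.065, 0.001]
contact_force: [-1.0, -6.4, 12.1]
gripper_width: 0.179
```

Emit:
jog_arm(slide=[[0,0,0.002],[0,0,0]], turn=[0,0], hand=[1,1])

```text
time_s: 28.62
ee_pos: [532.6, 410.0, 77.4]
orientation: [0.001, 0.998, 0.065, 0.001]
contact_force: [-2.4, -8.8, 16.0]
gripper_width: 0.176
```

Emit:
jog_arm(slide=[[0,0,0.002],[0,0,0]], turn=[0,0], hand=[1,1])

```text
time_s: 28.88
ee_pos: [532.7, 410.0, 77.3]
orientation: [0.0, 0.998, 0.065, 0.001]
contact_force: [-3.8, -10.0, 25.1]
gripper_width: 0.18
```

The force is rising with a −y component, so I shift the lid about 2 mm towards −y.

Emit:
jog_arm(slide=[[-0.0005,0.0025,0],[0,0,0],[0,0,0]], turn=[0,0,0], hand=[1,1,1])

```text
time_s: 29.25
ee_pos: [532.7, 409.9, 77.3]
orientation: [-0.002, 0.998, 0.065, 0.002]
contact_force: [-4.7, -5.1, 22.3]
gripper_width: 0.177
```

The plate's top edge is about level with the catch noses, just before the snap. Pushing on.

Emit:
jog_arm(slide=[[0,0,0.002],[0,0,0]], turn=[0,0], hand=[1,1])

```text
time_s: 29.5
ee_pos: [533.4, 409.9, 75.2]
orientation: [-0.002, 0.998, 0.065, 0.003]
contact_force: [-3.0, -2.7, 23.0]
gripper_width: 0.181
```

Run:
```python
from h import *
s=arm.state(); print(s['ee_pos'],s['contact_force'],s['wrist_torque'],T_tool(s)[:3,2])
im,c,s=snap('wrist','p5'); im2,c2,_=snap('side','p5s')
p=s['ee_pos']; z=p[2]-38.5+31
# predicted px of plate edge if unslipped, at several z
ax=np.array([np.cos(np.radians(97.2)),np.sin(np.radians(97.2))])
for z in (65,70,75): 
    e=np.array([532,413.3])+75*ax; print(z,proj(c,(*e,z)))
z=im[:240,130:390]; w=cv2.resize(z,None,fx=2,fy=2,interpolation=cv2.INTER_CUBIC); 
cv2.imwrite('pics/p5c.png',np.hstack([w[:480],cv2.resize(im2[304:384,190:310],(270,180)) .copy() if 0 else cv2.resize(im2[264:384,190:260],(280,480))]))
```

```text
[533.4 409.9  75.2] [-3.  -2.7 23. ] [-0.9  0.6 -0. ] [ 0.  0. -1.]
65 [255.8  96.6]
70 [255.8  96.8]
75 [255.8  97.1]
```

View pics/p5c.png

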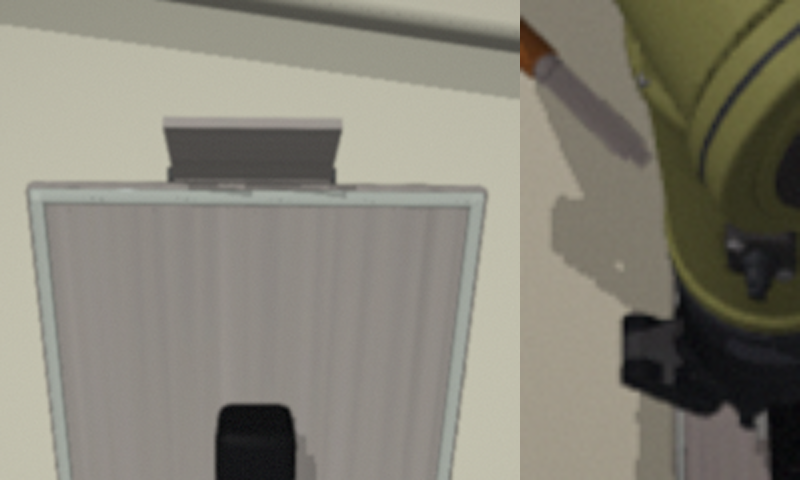

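The last picture shows the lid edge at the foot of the far catch, and the tool dropped 2 mm. Continuing the push until it bottoms.

Emit:
jog_arm(slide=[[0,0,0.002],[0,0,0]], turn=[0,0], hand=[1,1])

```text
time_s: 29.85
ee_pos: [533.4, 410.0, 74.9]
orientation: [-0.002, 0.998, 0.065, 0.003]
contact_force: [-5.0, -4.6, 29.5]
gripper_width: 0.178
```

Emit:
jog_arm(slide=[[0,0,0.002],[0,0,0]], turn=[0,0], hand=[1,1])

```text
time_s: 30.1
ee_pos: [533.6, 410.0, 74.6]
orientation: [-0.002, 0.998, 0.065, 0.003]
contact_force: [-6.8, -5.4, 39.5]
gripper_width: 0.182
```

Run:
```python
from h import *
s=arm.state(); print(s['ee_pos'],s['contact_force'],s['wrist_torque'],T_tool(s)[:3,2].round(4))
```

```text
[533.6 410.   74.6] [-6.8 -5.4 39.5] [-1.6  1.5 -0.1] [ 0.  0. -1.]
```

Emit:
jog_arm(slide=[[0,0,-0.004],[0,0,-0.002],[0,0,0]], turn=[0,0,0], hand=[1,1,1])

```text
time_s: 30.48
ee_pos: [533.5, 409.7, 74.9]
orientation: [-0.001, 0.998, 0.065, 0.002]
contact_force: [0.3, 0.6, 12.5]
gripper_width: 0.181
```

Run:
```python
from h import *
s=arm.state(); print(s['ee_pos'],s['contact_force'],s['wrist_torque'],T_tool(s)[:3,2].round(4))
```

```text
[533.5 409.7  74.9] [ 0.3  0.6 12.5] [-0.8  0.  -0. ] [ 0.  0. -1.]
```

The torque says the −y end is resisting. I release, then press and probe with shut fingertips on the plate's −y end, where home height is z = 65.

Emit:
jog_arm(slide=[[0,0,0],[0,0,0],[0,0,0],[0,0,-0.02],[0,0,-0.02],[0,0,0],[0,0.024,0],[0,0.024,0],[0,0,0.02],[0,0,0.01],[0,0,0]], turn=[0,0,0,0,0,0,0,0,0,0,0], hand=[0.4,0.4,0.4,0.4,1,1,1,1,1,1,1], newtons=40)

```text
time_s: 31.85
ee_pos: [537.2, 359.5, 81.1]
orientation: [0.001, 0.998, 0.064, -0.001]
contact_force: [-0.3, -0.8, 0.4]
gripper_width: 0.005
```

Emit:
jog_arm(slide=[[0,0,0.003],[0,0,0]], turn=[0,0], hand=[1,1])

```text
time_s: 32.1
ee_pos: [538.2, 361.1, 79.7]
orientation: [-0.0, 0.998, 0.065, 0.0]
contact_force: [1.0, -0.1, 0.7]
gripper_width: -0.001
```

Emit:
jog_arm(slide=[[0,0,0.005],[0,0,0.003],[0,0,0]], turn=[0,0,0], hand=[1,1,1])

```text
time_s: 32.48
ee_pos: [537.7, 360.8, 71.1]
orientation: [0.0, 0.998, 0.065, -0.0]
contact_force: [-0.1, 0.7, -0.3]
gripper_width: -0.0
```

Emit:
jog_arm(slide=[[0,0,0.002],[0,0,0]], turn=[0,0], hand=[1,1])

```text
time_s: 32.72
ee_pos: [538.0, 360.9, 69.3]
orientation: [0.0, 0.998, 0.065, -0.0]
contact_force: [0.7, -0.8, -0.5]
gripper_width: 0.003
```

Emit:
jog_arm(slide=[[0,0,0.002],[0,0,0]], turn=[0,0], hand=[1,1])

```text
time_s: 32.98
ee_pos: [537.9, 360.8, 67.3]
orientation: [0.0, 0.998, 0.065, -0.0]
contact_force: [-0.3, -0.6, -0.5]
gripper_width: 0.003
```

Emit:
jog_arm(slide=[[0,0,0.002],[0,0,0]], turn=[0,0], hand=[1,1])

```text
time_s: 33.22
ee_pos: [537.9, 360.8, 65.3]
orientation: [0.0, 0.998, 0.065, -0.0]
contact_force: [0.5, -0.1, -0.0]
gripper_width: 0.003
```

Emit:
jog_arm(slide=[[0,0,0.0015],[0,0,0]], turn=[0,0], hand=[1,1])

```text
time_s: 33.48
ee_pos: [538.0, 360.9, 65.1]
orientation: [-0.0, 0.998, 0.065, 0.0]
contact_force: [-1.3, -1.6, 6.2]
gripper_width: -0.002
```

Emit:
jog_arm(slide=[[0,0,0.0015],[0,0,0]], turn=[0,0], hand=[1,1])

```text
time_s: 33.72
ee_pos: [538.1, 361.0, 65.0]
orientation: [-0.0, 0.998, 0.065, 0.001]
contact_force: [-3.8, -2.3, 13.5]
gripper_width: -0.004
```

The −y end is home, with a stiff stop at z = 65.1. Same probe at the +y end.

Emit:
jog_arm(slide=[[0,0,-0.02],[0,0,-0.02],[0,-0.035,0],[0,-0.035,0],[0,-0.034,0],[0,0,0.015],[0,0,0.012],[0,0,0.008],[0,0,0],[0,0,0]], turn=[0,0,0,0,0,0,0,0,0,0], hand=[1,1,1,1,1,1,1,1,1,1])

```text
time_s: 34.98
ee_pos: [525.0, 463.5, 67.7]
orientation: [0.0, 0.998, 0.064, 0.0]
contact_force: [0.6, -1.1, 0.5]
gripper_width: 0.001
```

Emit:
jog_arm(slide=[[0,0,0.002],[0,0,0]], turn=[0,0], hand=[1,1])

```text
time_s: 35.22
ee_pos: [524.7, 463.9, 65.6]
orientation: [-0.0, 0.998, 0.065, 0.0]
contact_force: [0.7, -0.2, -0.5]
gripper_width: 0.002
```

Emit:
jog_arm(slide=[[0,0,0.002],[0,0,0]], turn=[0,0], hand=[1,1])

```text
time_s: 35.48
ee_pos: [524.8, 464.2, 65.1]
orientation: [-0.0, 0.998, 0.065, 0.001]
contact_force: [-2.0, -0.7, 7.6]
gripper_width: 0.001
```

Both ends stop at z = 65.1, so the plate is flat on the rim. Retreating, then a numeric check of all the knobs.

Emit:
jog_arm(slide=[[0,0,-0.02],[0,0,-0.04],[0,0,-0.05],[0,0,-0.05],[0,-0.03,0],[0.0,-0.04,0],[0,-0.04,0],[0,0,0]], turn=[0,0,0,0,0,0,0,0], hand=[1,1,1,1,0.5,0,0,0])

```text
time_s: 36.48
ee_pos: [509.2, 576.1, 222.8]
orientation: [-0.001, 0.998, 0.066, -0.0]
contact_force: [1.1, -0.8, 0.3]
gripper_width: 0.847
```

Run:
```python
from h import *
a=arm.state(); print(a['ee_pos'],a['contact_force'])
E={'small':(424,125,82),'medium':(638,-1.5,92),'large':(513,-432,102),'bar':(532,413.4,87)}
for n in('top','side'):
    im,c,_=snap(n,'fin_'+n); m=(im.max(2)<42).astype(np.uint8)
    k,_,st,ce=cv2.connectedComponentsWithStats(m)
    for name,p in E.items():
        q=proj(c,(p[0],p[1],p[2]-11)); i=min(range(1,k),key=lambda i:np.hypot(*(ce[i]-q))); print(n,name,'pred',q,'dark',ce[i],st[i,2:])
        if n=='top': # lid disc grey vs flatness: cast
            print('   at',cast(c,ce[i],p[2]-11))
im0=cv2.imread('pics/top0.png').astype(int); im1=cv2.imread('pics/fin_top.png').astype(int)
for n,(x,y) in {'knife':(190,145),'dish':(316,143)}.items(): print(n,'diff',abs(im1-im0)[y-20:y+20,x-20:x+20].mean().round(1))
```

```text
[509.2 576.1 222.8] [ 1.1 -0.8  0.3]
top small pred [212.2 224.6] dark [212.4 223.7] [ 6  6 27]
   at [426.6 124.5  71. ]
top medium pred [252.1 156.1] dark [251.5 156. ] [ 6  7 30]
   at [638.2   0.4  81. ]
top large pred [391.4 193.4] dark [390.2 193.6] [ 8  6 37]
   at [ 512.4 -428.3   91. ]
top bar pred [120.3 191. ] dark [121.4 189.6] [16  6 77]
   at [536.5 409.9  76. ]
side small pred [311.8 237.3] dark [317. 263.] [1 1 1]
side medium pred [225.  191.4] dark [223.4 188.4] [ 6  4 16]
side large pred [277.3  95.3] dark [277.3  96. ] [ 6  9 45]
side bar pred [257.7 368.4] dark [319. 307.] [1 1 1]
knife diff 14.2
dish diff 1.3
```

Run:
```python
from h import *
for f in('side0','fin_side','top0','fin_top'):
    im=cv2.imread(f'pics/{f}.png').astype(int)
    m=(im[...,2]>im[...,0]*1.9)&(im[...,2]>50)
    r=(slice(245,310),slice(160,230)) if 'side' in f else (slice(115,175),slice(165,215))
    y,x=np.where(m[r]); print(f,len(x),x.mean() if len(x) else 0,y.mean() if len(x) else 0)
im=cv2.imread('pics/fin_side.png'); print('arm dark pixels near small pot',im[215:250:5,295:330:5].max(2))
```

```text
side0 245 22.99591836734694 23.489795918367346
fin_side 3 43.0 21.333333333333332
top0 95 31.526315789473685 21.789473684210527
fin_top 90 31.377777777777776 21.844444444444445
arm dark pixels near small pot [[54 51 51 51 52 51 51]
 [51 53 53 53 52 53 53]
 [51 52 51 53 55 52 49]
 [50 52 50 52 52 52 52]
 [52 53 50 52 53 54 52]
 [51 51 53 54 49 52 51]
 [48 53 53 53 54 50 71]]
```

The knife hasn't moved in the top view; the side view is blocked by the arm. Handing in.

```bash
python3 -c "
from bench import arm
print(arm.job_done())"
```

```text
the job is handed in; nothing more can be done
None
```

I placed all four lids in order, small, medium, large, then rectangular, and handed the job in at about 36.6 s.

**Round lids:** each stopped firmly at its home height with 15–18 N of push. The small and medium lids were also seen flat on their pots. The large lid's knob is where it should be to within about 4 mm. I checked that by measurement only, because I had used all 16 picture views.

**Rectangular lid:**
- It took 16–25 N to get past the catches, more than the stated 5–15 N, and it was slightly off-centre. I shifted it about 2 mm and it then dropped about 2 mm and stopped hard.
- The force rose to 39 N against that stop, with the fingers still holding the bar.
- The tool stopped about 2 mm higher than I had worked out from the grasp. I then probed the plate with shut fingertips, and both ends stopped at z = 65.1, so the plate is flat on the rim.
- I did not see the catches snap. I infer it from the drop and the plate height.

**Bystanders:** the dish and knife are unmoved in the top view.

**Checks that failed or disagreed:**
- The last side view was blocked by the arm for the small pot, the box and the knife.
- The cameras disagreed by up to about 12 mm on the large pot's position, which I settled with a close wrist-camera measurement.

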